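# Open the rocker clamp over the brake pad

### The job

Two identical rocker clamps stand on the bench, one over a brake pad and one over a ball bearing. Open the one over the brake pad: press its red thumb tab all the way down so that the other end of the arm tips up and stays up. Leave the brake pad lying where it is and the bearing's clamp shut.

Things in the scene. Friction and masses are not known exactly. Their poses are not given: they have to be found in the camera images.
- pad_clamp_tab (a point): centre of the top face of the red thumb tab, 36x32x10 mm, on the tail of the brake pad's clamp arm. Its x axis points (level when shut) along the arm to the pivot, 70 mm away, 55 mm over the bench. Shut: 87 mm up, face sloping 0.25 rad down to the pivot; fully pressed: 53 mm up, sloping 0.25 rad the other way, 8 mm farther from the pivot. Stiff hinge: moves at about 4 N, stays where left, hard stops.
- pad_clamp (a joint): angle of the brake pad's clamp arm, rad: 0 shut (foot 1 mm above the pad), growing as the tab goes down and the foot end tips up, 0.5 fully open at its stop
- bearing_clamp (a joint): the same angle of the identical clamp that stands over the ball bearing (52 mm across, 15 mm high, steel): 0 shut, 0.5 fully open
- brake_pad_centre (a point): centre of the dark brake pad, 50 x 128 x 16 mm, lying loose across the base plate under the foot of its clamp, about 76 mm beyond the pivot; the bearing lies in the same way under the other clamp

How it is judged:
On the way:
1. the red tab of the brake pad's clamp is pressed down by the gripper until its arm is open (value of joint pad_clamp above 0.4 rad and (contact force between pad_clamp_c0 and the fingers above 0.5 N or contact force between pad_clamp_c0 and the arm above 0.5 N)), for 0.02 s.
At the end, for the whole second after the job is handed in: the brake pad's clamp stays open (arm at 0.40 rad or more of 0.50), the bearing's clamp is shut (below 0.10 rad) and the brake pad lies within 20 mm of where it was (value of joint pad_clamp above 0.4 rad and value of joint bearing_clamp below 0.1 rad and distance of brake_pad_centre from where it was at the start of the episode below 0.02 m); the robot touches nothing.
It fails at once if the bearing's clamp is opened (beyond 0.15 rad) (value of joint bearing_clamp above 0.15 rad).
It fails at once if the brake pad is shoved more than 30 mm (distance of brake_pad_centre from where it was at the start of the episode above 0.03 m).
It also fails if it takes over 27 s, if anything falls off the work surface, if the arm or the gripper's body presses on something with over 40 N, if the wrist force passes 120 N, or if a joint passes its speed limit or range.

### The arm

A 6-joint arm with a two-finger parallel gripper is mounted at the origin on a cart in front of the work surface, level with it; the furniture and walls round the work are solid. World frame = base frame: x ahead of the robot, y to its left, z up, the work surface at z = 0. Lengths are in m, angles in rad, forces in N, time in s.
With the tool pointing down it reaches from about 0.225 to 0.875 m from the base axis. Payload 3.4 kg.
Tool frame: the origin (TCP) lies at the very end of the fingers, on their centre line; the grasp point (between the pads) lies 19 mm behind it (grip_depth is the distance from the TCP to the grasp point, in m); x points along the fingers, z is the direction in which the jaws open and shut, and the axes are right-handed (so a half turn about x gives the same grasp; the last joint's range is limited). The gripper opens to 85 mm and grips with 20 to 120 N. Pads are 22 mm wide; open, the fingers measure 114 mm over their backs; the gripper's body (76 mm by 85 mm) begins 54 mm behind the grasp point. The pads swing forward as they close: fully open they stand 13 mm farther back than shut.
Start: joints at [1.18, 0.276, 1.505, -0, 1.361, -0.121], TCP at [0.153, 0.554, 0.231] pointing down, gripper open.
Joint ranges: [-2.89, 2.89], [-0.75, 2.08], [0.22, 2.7], [-1.18, 4.32], [0.11, 2.71], [-2.7, 2.7]. Speed limits (rad/s): [2.57, 2.57, 3.14, 3.14, 3.14, 3.14].

### API

Orientations are given as a unit quaternion [w, x, y, z].
In Python, from rig import get_state, get_image, sign_off, grip_depth gives the robot as it stands. The module is installed in compiled form; this text tells all that it offers.
- The arm moves only by the tool arm_command, never from a script. Its argument "series" is a list of rows, each an object with "dp": the shift along the tool's x, y, z scaled (see below), a list of three; "angular": the turn, a rotation vector about the tool's x, y, z scaled (see below), a list of three; "gripper": the finger opening in mm, from 0 to 85.4. A call has exactly 8 rows; each row shifts and turns the pose as measured when the row begins, along the tool's axes as they then stand; what a row does not reach is not made up. The controller multiplies each number of a shift by 0.12 m and each number of a turn by 90 degrees. A row lasts 1/8 s, in which the tool goes at most 62.5 mm and 10.7 degrees, less where a joint would pass 70% of its speed; a pose out of reach is approached as far as the arm can. A call with a number of a shift or a turn outside -1 to 1 is refused whole. A call with a gripper value outside its range is refused whole. The fingers move at their own pace and stop on an object; "grip_force" is the grip in N (left out, the last holds). Time passes only in rows, so rows that do not move let the fingers close, or fill a call up. It gives the time, the measured TCP pose, the force and the opening at its end, in the units of the state.
- get_state(): the state, without advancing time (a new reading comes with each control period).
- get_image(name): name is "scene" or "top"; returns a dict with "image" (480x640x3 uint8, blue, green, red), "depth" (480x640 float32, m along the optical axis (not along the pixel's ray), 0 where there is no reading), "mtx" (3x3 intrinsics, pixels), "view" (4x4, takes a point from world to camera coordinates). Camera axes: x right, y up, looking along -z (the intrinsics and any distortion apply to the point x, -y, -z); pixel columns grow to the right and rows downward; lengths in m; the calibration is good to about 2 mm. A picture is of the moment at which its call begins.
- sign_off(): hands the job in, once; it reports no verdict.
The state is a dict: "clock": time; "qpos": joint angles; "qd": joint speeds; "effort": joint torques, N m; "position": TCP position; "ee_rot": TCP orientation; "contact_force": force on the tool from outside, world axes, zero at the start; "moment": the same for the moment, N m; "width": finger opening in m.
Only numpy, scipy, OpenCV 4.12 (cv2) and the standard library are available. Lean on these libraries where they do the work, as an engineer would, in place of code of your own. Each camera call takes 0.05 s, during which the arm holds its last target. There are 200 camera calls.

## Working session

There is one attempt and no reset: what is moved stays moved. The work goes in short steps, Python scripts to look and compute and a tool call to move; the robot and the scene stay as the last step left them, time stands still between calls to the robot, and variables do not carry over. Pictures are saved under pics/ and viewed, about 8 in all and at most 12, crops included, and the job is handed in when it is done.

Besides the shell and the picture viewer there is one more tool, called after "Emit:" as name([rows], argument=value, ...), one row to a line, values as JSON. arm_command: Moves the arm, as the interface text tells. Its arguments: {"type":"object","properties":{"series":{"type":"array","items":{"type":"object","properties":{"dp":{"type":"array","items":{"type":"number"}},"angular":{"type":"array","items":{"type":"number"}},"gripper":{"type":"number"}}}},"grip_force":{"type":"number"}},"required":["series"]}

```bash
mkdir -p pics
cat > h.py <<'E'
import numpy as np, cv2
from rig import get_state,get_image
def world(d,mask_or_uv):
    v,u=mask_or_uv
    z=d["depth"][v,u]; ok=z>0; u,v,z=u[ok],v[ok],z[ok]
    K=d["mtx"]; p=np.stack([(u-K[0,2])/K[0,0]*z,-(v-K[1,2])/K[1,1]*z,-z,np.ones_like(z)])
    return (np.linalg.inv(d["view"])@p)[:3].T
def red(d):
    h=cv2.cvtColor(d["image"],cv2.COLOR_BGR2HSV)
    return (((h[...,0]<8)|(h[...,0]>172))&(h[...,1]>130)&(h[...,2]>60)).astype(np.uint8)
E
python3 - <<'E'
from h import *
for n in("scene","top"):
    d=get_image(n); cv2.imwrite(f"pics/{n}0.png",d["image"])
    k,l,s,c=cv2.connectedComponentsWithStats(red(d))
    for i in range(1,k):
        if s[i,4]>40:
            p=world(d,np.where(l==i)); print(n,s[i],c[i],np.median(p,0).round(3),p.min(0).round(3),p.max(0).round(3))
s=get_state();print({k:np.round(v,3) for k,v in s.items()})
E
```

```text
scene [283  21  11   8  57] [287.05263158  24.40350877] [ 1.116 -0.7    0.023] [ 1.084 -2.187 -0.751] [ 2.085 -0.656  0.04 ]
scene [299  27  15  12  51] [304.76470588  32.25490196] [ 1.056 -0.702  0.01 ] [ 1.021 -2.162 -0.746] [ 1.946 -0.684  0.024]
scene [356 178  22  14 232] [366.39655172 184.11637931] [ 0.55  -0.067  0.086] [ 0.531 -0.188 -0.003] [ 0.607 -0.052  0.092]
scene [ 439  213   41   52 1198] [458.93572621 239.30801336] [ 0.356 -0.069  0.028] [ 0.329 -0.168 -0.002] [ 0.389 -0.032  0.032]
scene [303 321  29  23 434] [316.92165899 331.91935484] [0.473 0.264 0.086] [ 0.457  0.195 -0.002] [0.516 0.278 0.092]
top [ 581   27   48   43 1166] [606.68782161  45.83018868] [ 1.007 -0.512  0.029] [ 0.96  -0.563  0.003] [ 1.052 -0.465  0.041]
top [407 236  18  18 263] [415.121673   244.93536122] [ 0.554 -0.069  0.087] [ 0.537 -0.087  0.015] [ 0.573 -0.053  0.093]
top [244 273  16  18 268] [251.58208955 281.75      ] [0.478 0.261 0.086] [0.462 0.246 0.079] [0.496 0.278 0.093]
top [ 393  323   51   29 1047] [418.47659981 337.04106972] [ 0.363 -0.086  0.028] [ 0.33  -0.143 -0.003] [ 0.392 -0.034  0.034]
{'clock': np.float64(0.1), 'qpos': array([ 1.18 ,  0.277,  1.506,  0.   ,  1.361, -0.121]), 'qd': array([ 0.001, -0.001, -0.004,  0.   , -0.   ,  0.   ]), 'effort': array([ 1.000e-03, -4.177e+01, -2.464e+01, -0.000e+00,  6.000e-03,
        0.000e+00]), 'position': array([0.153, 0.554, 0.231]), 'ee_rot': array([ 0.562, -0.428,  0.563,  0.428]), 'contact_force': array([ 0.228,  0.175, -0.524]), 'moment': array([-0.049,  0.002,  0.001]), 'width': np.float64(0.086)}
```

View pics/scene0.png

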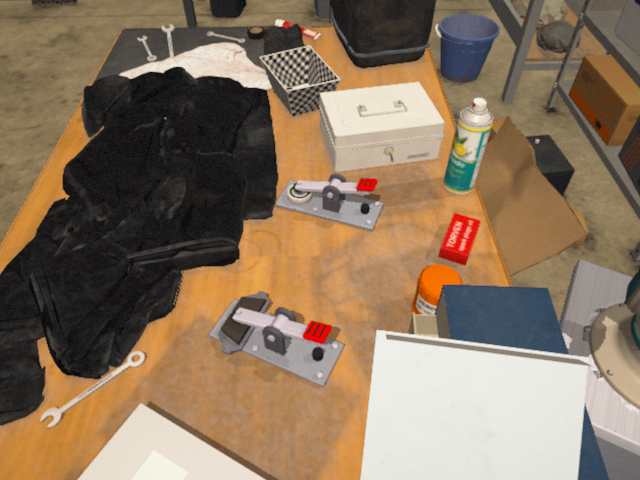

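View pics/top0.png

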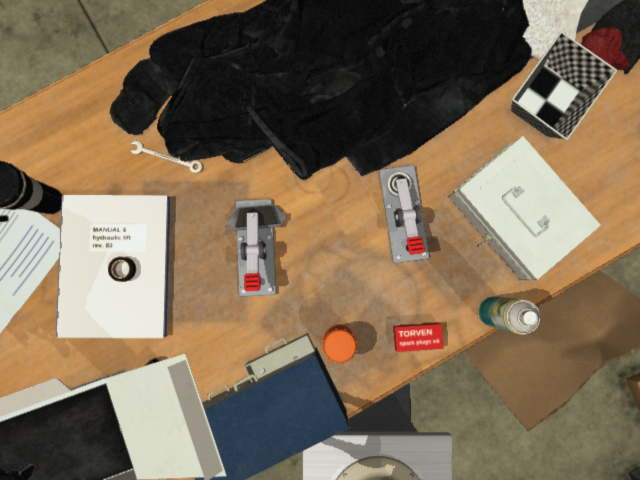

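The pad clamp's red tab is at scene (317,332) and top (252,282), with the pad under its foot. The bearing clamp's tab is at top (415,245). Next I'll check the arm direction and obstacle heights.

Run:
```python
from h import *
from scipy.spatial.transform import Rotation as R
for n in ("top","scene"):
    d=get_image(n); v,u=np.where(d["depth"]>0); p=world(d,(v,u))
    if n=="top":
        m=red(d)[v,u]>0; t=p[m&(abs(p[:,2]-.086)<.012)&(p[:,1]>.2)]
        print("tab",t.mean(0).round(4),(t.min(0)+t.max(0))/2)
        A=p[(abs(p[:,0]-.54)<.11)&(abs(p[:,1]-.265)<.05)&(p[:,2]>.05)&(p[:,2]<.11)]
        for x in np.arange(.45,.63,.02):
            q=A[abs(A[:,0]-x)<.01]
            if len(q): print(round(x,2),len(q),q.mean(0).round(3), q[:,1].min().round(3),q[:,1].max().round(3))
    print(n,"max height grid rows x=.1.. cols y=.0..")
    for x in np.arange(.1,.66,.06):
        print(round(x,2),[round(float(q.max()),2) if len(q:=p[(abs(p[:,0]-x)<.03)&(abs(p[:,1]-y)<.03),2]) else -1 for y in np.arange(0,.7,.06)])
s=get_state(); q=s["ee_rot"]; print(R.from_quat(np.roll(q,-1)).as_matrix().round(3))
```

```text
tab [0.4786 0.2615 0.0862] [0.47924395 0.26195409 0.08568264]
0.47 139 [0.47  0.261 0.088] 0.246 0.278
0.49 151 [0.489 0.262 0.083] 0.247 0.278
0.51 120 [0.51  0.262 0.069] 0.251 0.275
0.53 189 [0.532 0.265 0.065] 0.241 0.291
0.55 225 [0.55  0.264 0.065] 0.238 0.292
0.57 107 [0.569 0.265 0.055] 0.243 0.286
0.59 52 [0.586 0.268 0.052] 0.256 0.278
top max height grid rows x=.1.. cols y=.0..
0.1 [0.03, 0.02, 0.0, 0.0, 0.14, 0.14, 0.14, 0.17, 0.13, 0.1, 0.11, 0.12]
0.16 [0.0, 0.0, 0.14, 0.14, 0.28, 0.31, 0.24, 0.19, 0.25, 0.11, 0.32, 0.11]
0.22 [0.01, 0.14, 0.14, 0.14, 0.14, 0.31, 0.24, 0.21, 0.16, 0.11, 0.11, 0.11]
0.28 [0.01, 0.13, 0.14, 0.14, 0.14, 0.31, 0.31, 0.23, 0.18, 0.13, 0.14, 0.14]
0.34 [0.01, 0.09, 0.14, 0.14, 0.07, 0.29, 0.31, 0.24, 0.18, 0.03, 0.03, 0.03]
0.4 [0.01, 0.09, 0.09, 0.07, 0.01, 0.01, 0.01, 0.01, 0.03, 0.03, 0.03, 0.03]
0.46 [0.01, 0.01, 0.01, 0.01, 0.09, 0.09, 0.01, 0.01, 0.03, 0.04, 0.03, 0.03]
0.52 [0.01, 0.01, 0.01, 0.01, 0.09, 0.09, 0.01, 0.01, 0.03, 0.05, 0.04, 0.03]
0.58 [0.02, 0.01, 0.01, 0.02, 0.07, 0.07, 0.01, 0.01, 0.03, 0.03, 0.03, 0.03]
0.64 [0.02, 0
[... 153 characters left out ...]
 -1, -1, -1, -1, -1]
0.16 [0.0, 0.0, 0.14, 0.14, 0.28, 0.31, 0.24, -1, -1, -1, -1, -1]
0.22 [0.0, 0.14, 0.14, 0.14, -1, 0.31, 0.26, 0.21, -1, -1, -1, -1]
0.28 [0.0, -1, 0.14, 0.14, 0.14, 0.31, 0.31, 0.23, -1, -1, -1, -1]
0.34 [0.0, 0.09, 0.14, 0.14, -1, 0.29, 0.31, 0.24, -1, -1, -1, -1]
0.4 [0.0, 0.09, 0.09, 0.0, 0.0, 0.0, 0.0, 0.0, -1, -1, -1, -1]
0.46 [0.0, 0.0, 0.0, 0.0, 0.09, 0.09, 0.0, 0.0, 0.03, -1, -1, -1]
0.52 [0.01, 0.0, 0.0, 0.0, 0.08, 0.08, 0.0, 0.0, 0.03, 0.02, -1, -1]
0.58 [0.01, 0.0, 0.0, 0.02, 0.07, 0.07, 0.0, 0.0, 0.03, 0.03, -1, -1]
0.64 [0.02, 0.0, 0.0, 0.02, 0.05, 0.05, 0.0, 0.0, 0.03, 0.03, 0.02, -1]
[[-0.    -0.964  0.267]
 [-0.001  0.267  0.964]
 [-1.     0.    -0.001]]
```

Run:
```python
from h import *
t=cv2.imread("pics/top0.png")[320:480,0:300]; s=cv2.imread("pics/scene0.png")[270:480,200:640]
t=cv2.resize(t,None,fx=1.8,fy=1.8,interpolation=cv2.INTER_CUBIC); s=cv2.resize(s,(540,258),interpolation=cv2.INTER_CUBIC)
cv2.imwrite("pics/crop1.png",np.vstack([t,s]))
d=get_image("top")
for u,v in [(215,470),(180,357),(190,470),(110,375),(100,460),(60,440),(20,460),(140,470),(300,345),(330,400)]:
    print(u,v,world(d,(np.array([v]),np.array([u]))).round(3))
```

```text
215 470 [[0.185 0.285 0.293]]
180 357 [[0.356 0.349 0.274]]
190 470 [[0.16  0.342 0.221]]
110 375 [[0.288 0.552 0.053]]
100 460 [[0.133 0.549 0.092]]
60 440 [[0.173 0.624 0.101]]
20 460 [[0.135 0.699 0.1  ]]
140 470 [[0.121 0.464 0.114]]
300 345 [[0.344 0.167 0.008]]
330 400 [[0.257 0.104 0.137]]
```

View pics/crop1.png

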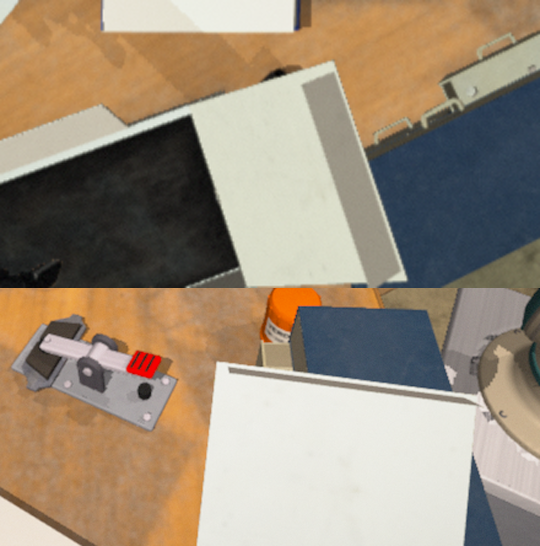

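The open box's tilted lid reaches up to 0.31 m between the start pose and the tab, so I'll lift above it first. I'll shut the fingers on the way up.

Emit:
arm_command([
  {"dp": [-0.4, 0, 0], "angular": [0, 0, 0], "gripper": 0},
  {"dp": [-0.4, 0, 0], "angular": [0, 0, 0], "gripper": 0},
  {"dp": [-0.4, 0, 0], "angular": [0, 0, 0], "gripper": 0},
  {"dp": [-0.4, 0, 0], "angular": [0, 0, 0], "gripper": 0},
  {"dp": [-0.2, 0, 0], "angular": [0, 0, 0], "gripper": 0},
  {"dp": [0, -0.2, -0.1], "angular": [0, 0, 0], "gripper": 0},
  {"dp": [0, -0.3, -0.15], "angular": [0, 0, 0], "gripper": 0},
  {"dp": [0, -0.3, -0.15], "angular": [0, 0, 0], "gripper": 0},
])

```text
clock: 1.25
position: [0.2331, 0.4822, 0.4516]
ee_rot: [0.56, -0.43, 0.563, 0.429]
contact_force: [0.3, 0.1, 0.4]
width: -0.0002
```

Emit:
arm_command([
  {"dp": [0, -0.35, -0.175], "angular": [0, 0, 0], "gripper": 0},
  {"dp": [0, -0.35, -0.175], "angular": [0, 0, 0], "gripper": 0},
  {"dp": [0, -0.35, -0.175], "angular": [0, 0, 0], "gripper": 0},
  {"dp": [0, -0.35, -0.175], "angular": [0, 0, 0], "gripper": 0},
  {"dp": [0, -0.35, -0.175], "angular": [0, 0, 0], "gripper": 0},
  {"dp": [0, -0.35, -0.175], "angular": [0, 0, 0], "gripper": 0},
  {"dp": [0, -0.35, -0.175], "angular": [0, 0, 0], "gripper": 0},
  {"dp": [0, 0, 0], "angular": [0, 0, 0], "gripper": 0},
])

```text
clock: 2.25
position: [0.4872, 0.2541, 0.4503]
ee_rot: [0.56, -0.43, 0.564, 0.429]
contact_force: [-0.4, -0.3, 0.1]
width: 0.0001
```

Emit:
arm_command([
  {"dp": [0.4, 0.11, 0.03], "angular": [0, 0, 0], "gripper": 0},
  {"dp": [0.4, 0, 0], "angular": [0, 0, 0], "gripper": 0},
  {"dp": [0.4, 0, 0], "angular": [0, 0, 0], "gripper": 0},
  {"dp": [0.4, 0, 0], "angular": [0, 0, 0], "gripper": 0},
  {"dp": [0.4, 0, 0], "angular": [0, 0, 0], "gripper": 0},
  {"dp": [0.4, 0, 0], "angular": [0, 0, 0], "gripper": 0},
  {"dp": [0.2, 0, 0], "angular": [0, 0, 0], "gripper": 0},
  {"dp": [0, 0, 0], "angular": [0, 0, 0], "gripper": 0},
])

```text
clock: 3.25
position: [0.4691, 0.2668, 0.1315]
ee_rot: [0.561, -0.429, 0.561, 0.431]
contact_force: [-0.4, -0.6, 0.4]
width: -0.0
```

Run:
```python
from h import *
d=get_image("scene"); cv2.imwrite("pics/s2.png",cv2.resize(d["image"][180:400,180:460],None,fx=2.5,fy=2.5))
d=get_image("top"); 
s=get_state(); print(s["position"],s["contact_force"],s["qpos"].round(2))
```

```text
[0.47103966 0.26737713 0.13378732] [-0.04318328 -1.18187513  1.29748906] [ 0.39  0.3   1.73  0.    1.11 -0.92]
```

View pics/s2.png

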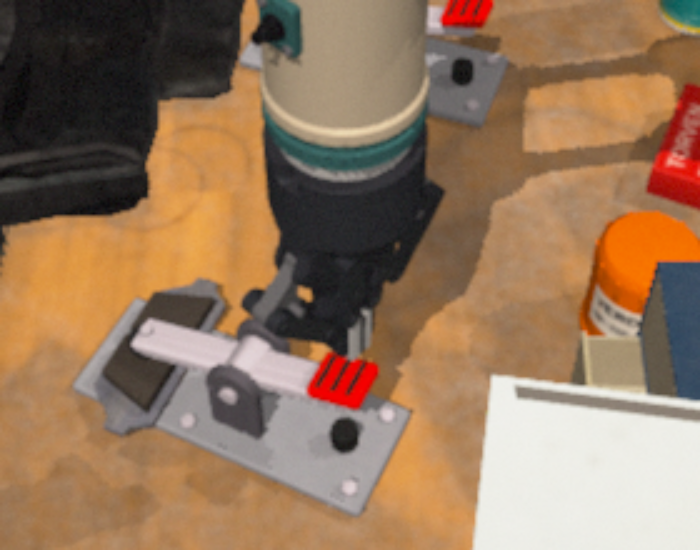

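The shut fingertips, at crop (358,350), are about 45 mm directly above the red tab at (345,378). The pad clamp is still shut and I have a 5 mm y correction to make. Pressing now.

Emit:
arm_command([
  {"dp": [0.12, -0.01, -0.04], "angular": [0, 0, 0], "gripper": 0},
  {"dp": [0.12, 0, 0], "angular": [0, 0, 0], "gripper": 0},
  {"dp": [0.1, 0, 0], "angular": [0, 0, 0], "gripper": 0},
  {"dp": [0.1, 0, 0], "angular": [0, 0, 0], "gripper": 0},
  {"dp": [0.06, 0, 0], "angular": [0, 0, 0], "gripper": 0},
  {"dp": [0.06, 0, 0], "angular": [0, 0, 0], "gripper": 0},
  {"dp": [0.03, 0, 0], "angular": [0, 0, 0], "gripper": 0},
  {"dp": [0, 0, 0], "angular": [0, 0, 0], "gripper": 0},
])

```text
clock: 4.35
position: [0.4709, 0.2634, 0.0619]
ee_rot: [0.564, -0.429, 0.559, 0.431]
contact_force: [-1.4, -0.4, 1.1]
width: 0.0002
```

Emit:
arm_command([
  {"dp": [0.03, 0, 0], "angular": [0, 0, 0], "gripper": 0},
  {"dp": [0.03, 0, 0], "angular": [0, 0, 0], "gripper": 0},
  {"dp": [0.02, 0, 0], "angular": [0, 0, 0], "gripper": 0},
  {"dp": [0.02, 0, 0], "angular": [0, 0, 0], "gripper": 0},
  {"dp": [0.02, 0, 0], "angular": [0, 0, 0], "gripper": 0},
  {"dp": [0.02, 0, 0], "angular": [0, 0, 0], "gripper": 0},
  {"dp": [0.02, 0, 0], "angular": [0, 0, 0], "gripper": 0},
  {"dp": [0.02, 0, 0], "angular": [0, 0, 0], "gripper": 0},
])

```text
clock: 5.35
position: [0.4707, 0.2635, 0.0539]
ee_rot: [0.565, -0.43, 0.556, 0.431]
contact_force: [-7.9, -2.5, 20.4]
width: 0.0003
```

Run:
```python
from h import *
d=get_image("scene"); cv2.imwrite("pics/s3.png",cv2.resize(d["image"][180:400,180:460],None,fx=2.5,fy=2.5))
s=get_state(); print(s["position"],s["contact_force"])
```

```text
[0.47072374 0.26352431 0.05391832] [-7.47479826 -2.18116333 20.98596093]
```

View pics/s3.png

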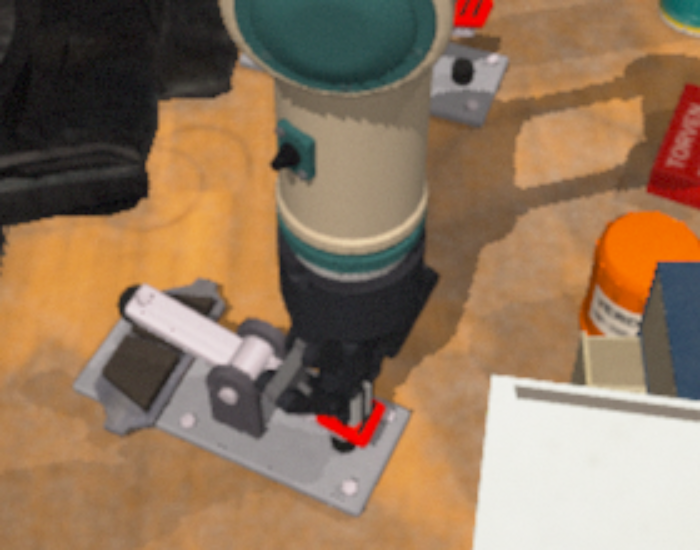

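The foot end at crop (145,300) has tipped up, the tab is on its stop at 21 N, and the pad hasn't moved. I'll back off straight up.

Emit:
arm_command([
  {"dp": [-0.1, 0, 0], "angular": [0, 0, 0], "gripper": 0},
  {"dp": [-0.2, 0, 0], "angular": [0, 0, 0], "gripper": 0},
  {"dp": [-0.4, 0, 0], "angular": [0, 0, 0], "gripper": 0},
  {"dp": [-0.4, 0, 0], "angular": [0, 0, 0], "gripper": 0},
  {"dp": [-0.4, 0, 0], "angular": [0, 0, 0], "gripper": 0},
  {"dp": [-0.3, 0, 0], "angular": [0, 0, 0], "gripper": 0},
  {"dp": [0, 0, 0], "angular": [0, 0, 0], "gripper": 0},
  {"dp": [0, 0, 0], "angular": [0, 0, 0], "gripper": 0},
])

```text
clock: 6.4
position: [0.476, 0.2625, 0.277]
ee_rot: [0.571, -0.433, 0.551, 0.427]
contact_force: [-0.2, -0.3, 0.7]
width: -0.0002
```

Run:
```python
from h import *
d=get_image("scene"); cv2.imwrite("pics/s4.png",cv2.resize(d["image"][150:400,180:460],None,fx=2.2,fy=2.2))
k,l,s,c=cv2.connectedComponentsWithStats(red(d))
for i in range(1,k):
    if s[i,4]>100: print(c[i],np.median(world(d,np.where(l==i)),0).round(3))
a=cv2.imread("pics/scene0.png")
# dark pad centroid before / after, region left of the arm
for im in (a,d["image"]):
    g=im[285:345,215:275].max(2)<70; y,x=np.where(g); print("dark",len(x),x.mean()+215,y.mean()+285)
s=get_state(); print(s["position"],s["contact_force"],s["qd"].round(3),s["clock"])
```

```text
[366.59307359 184.21645022] [ 0.549 -0.067  0.086]
[458.97171381 239.30698835] [ 0.356 -0.069  0.028]
[320.00663717 345.03982301] [0.469 0.262 0.052]
dark 317 239.2902208201893 323.61198738170344
dark 454 238.1718061674009 322.3678414096916
[0.47610576 0.26248778 0.27702973] [-0.02769841  0.45520388  0.21840885] [-0.001  0.008  0.01   0.003  0.007 -0.   ] 6.45
```

View pics/s4.png

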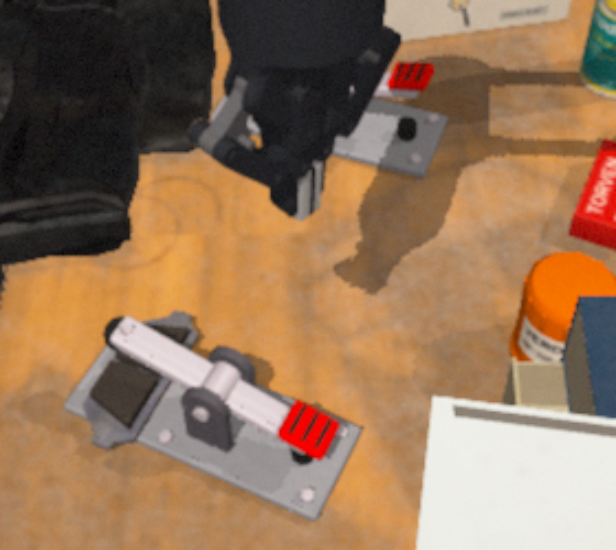

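The tab now sits 52 mm up (53 expected when fully open), and the foot end stays raised. The pad is in place, the bearing tab is still at 86 mm, and the arm is clear. Handing in.

```bash
python3 -c "
from rig import sign_off; print(sign_off())"
```

```text
the job is handed in; nothing more can be done
None
```

The brake pad's clamp is open and the job is handed in at about 6.5 s of the 27 s allowed. I lifted the shut gripper over the open box's lid and pressed the red tab straight down to its stop, reaching about 21 N. I then backed off straight up.

My last checks, taken just before the hand-in:
- **Brake pad's clamp:** it stayed open after release, with the tab 52 mm up against 53 mm expected when fully pressed.
- **Bearing's clamp:** it stayed shut, with its tab still 86 mm up, the same as at the start.
- **Brake pad:** it looks unmoved in the picture. The centre of its visible dark area moved 1–2 pixels, but the raised foot also uncovers more of it, so this is only a rough check.
- **Robot:** it was touching nothing, with the tool at 0.277 m and a force reading under 1 N.

None of the checks failed or disagreed. The hand-in gave no verdict.

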